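# Hang the soak basket on the dip stand and lower it into the beaker

### The job

Set up the seal soak: pull the round wire-mesh basket out of its drip cup, hang it by the eye in its head plate on the pin of the dip stand's boom while the boom is up and swung clear of the beaker, and let go of it. Then swing the boom, still up, across to its stop over the beaker, and only then push the boom fully down, so that the basket hangs upright and still inside the beaker. Leave the plate carrier in its cup, and do not knock the beaker, the small bottle or the petri dish.

Things in the scene. Friction and masses are not known exactly. Their poses are not given: they have to be found in the camera images.
- basket: Loose steel basket, 165 mm tall, 0.11 kg, upright in one of the two drip cups. Origin: centre of underside, z up its stem. Round wire mesh 46 mm across to z = 59 mm, stem 6 mm across, then a flat head plate with a ring top, z = 109 to 165 mm, 30 mm wide along y, 6 mm thick along x. Eye 18 mm across through it along x at z = 150 mm. Grip the plate below the eye (z = 109 to 138), across its width
- basket_eye (a point): Centre of the eye in the basket's head plate; the eye's axis is this frame's x (parallel to the basket's x), z up the stem
- carrier: Loose plate carrier in the other drip cup; it stays there. Same stem and eyed head plate as the basket, but two flat round plates 46 mm across (undersides at z = 0 and 36 mm) instead of the mesh. Origin: centre of its underside
- drip_stand: Fixed steel plate 84 x 190 x 6 mm with two open white cups centred at y = -50 and +50 mm of its frame: 60 mm outside, 54 mm inside, rims at z = 48 mm, inner floors at z = 10 mm, where basket and carrier stand. Origin: centre of the plate's underside, z up
- dip_stand: Fixed stand: grey base plate 112 x 262 x 6 mm, white column 42 mm across, 192 mm tall, with a dark turning collar to z = 209 mm. Origin: on the column's axis at bench height, z up. The beaker's place is a low dark ring on the base plate centred at y = -125 mm of this frame
- boom_swing (a joint): Swing of the boom about the column's upright axis (rad): 0 = at its stop, boom right over the beaker; it grows as the boom swings clear (clockwise seen from above), to 1.6; starts between 0.9 and 1.25. Light friction, stays where it is left
- boom_drop (a joint): Travel of the boom down into the column (m): 0 = fully up (the start), 0.09 = fully down at its stop. It stays where it is left; pushing it down takes about 5 to 7 N
- boom_pin (a point): Middle of the pin, on its axis, 125 mm from the column's axis, 310 mm above the bench with the boom up. x points out along the boom to the pin's free end, z up. The pin is level, 8 mm thick, free for 23 mm towards the column (then an 18 mm collar) and 25 mm outwards, to a ball end 11 mm across
- boom_knob (a point): Grip point in the upright black knob on top of the boom, 40 mm from the column's axis; knob 18 mm across and 29 mm tall, its top 9 mm above this point and its underside 20 mm below. The boom under it is 14 mm wide. x points along the boom to the pin, z up
- beaker: Loose clear glass beaker, about 100 mm across (spout on its +x side), 127 mm tall, standing in the ring on the stand's base plate, so its rim is 133 mm above the bench. Inside about 84 mm across. Origin: under the middle of its outline; the round part's centre lies 5 mm towards its -x
- bottle_small: Small white bottle with screw cap, 38 mm across, 74 mm tall, a bystander. Origin: centre of its underside
- petri_0: Closed petri dish, 60 mm across, 15 mm tall, a bystander. Origin: centre of its underside
Mind the look-alikes: they are no part of the job. What is shaped like the basket but red is not meant.

How it is judged:
By the outcome, as a careful person would: the job done as asked, in the order asked, and still so for the second after the job is handed in, with the robot touching nothing.
It also fails if it takes over 58 s, if anything falls off the work surface, if the arm or the gripper's body presses on something with over 40 N, if the wrist force passes 120 N, or if a joint passes its speed limit or range.

### The arm

A 7-joint arm with a two-finger parallel gripper is mounted at the origin on the work surface; the furniture and walls round the work are solid. World frame = base frame: x ahead of the robot, y to its left, z up, the work surface at z = 0. Lengths are in m, angles in rad, forces in N, time in s.
With the tool pointing down it reaches from about 0.425 to 0.95 m from the base axis. Payload 4.7 kg.
Tool frame: the origin (TCP) lies between the finger pads; the fingertips stand 25 mm ahead of it and the grasp point (between the pads) lies 6 mm ahead of it; z points along the fingers, y is the line along which they close (so a half turn about z gives the same grasp; the last joint's range is limited). The gripper opens to 85 mm and grips with 20 to 120 N. Pads are 22 mm wide; open, the fingers measure 114 mm over their backs; the gripper's body (76 mm by 85 mm) begins 54 mm behind the grasp point. The pads swing forward as they close: fully open they stand 13 mm farther back than shut.
Start: joints at [-1.31, 0.469, -0.049, 1.532, 0.024, 1.141, -0.082], TCP at [0.193, 0.647, 0.256] pointing down, gripper open.
Joint ranges: [-2.59, 2.59], [-0.33, 1.99], [-1.39, 1.29], [0.1, 2.45], [-1.04, 4.18], [0.21, 1.99], [-2.66, 2.66]. Speed limits (rad/s): [2.57, 2.57, 3.14, 3.14, 3.14, 3.14, 3.14].

### API

Orientations are given as a 3x3 rotation matrix whose columns are the frame's x, y, z axes.
In Python, from rig import * gives the robot as it stands. Calls block until the motion is done:
- movep(position, orientation): joint-space move of the TCP to a pose.
- move_l(position, attitude=None, feed=0.15, until_force=None): straight line of the TCP; attitude=None keeps the orientation; feed is the mean speed in m/s. With until_force (N) it stops when the force on the tool has changed by that much, and returns True; else False.
- move_joints(angles): joint-space move.
- command_gripper(opening, newtons=None): finger opening in m; newtons is the grip in N (None keeps the last); returns when the fingers have stopped.
- sleep(seconds).
- inverse_kinematics(position, orientation): joint angles nearest the present ones, or None.
- sense(): the state.
- camera(name): name is "scene" or "top" or "wrist"; returns (picture, depth): 480x640x3 uint8, red, green, blue; 480x640 float32, m along the optical axis (not along the pixel's ray), 0 where there is no reading.
- camera_params(name): a dict with "K" (3x3 intrinsics, pixels), "position" and "rotation" of the camera in the world; the wrist camera has in their place "tool_from_camera" (4x4, takes a point from camera to tool coordinates, whose origin is the TCP and whose axes are the flange's). Camera axes: x right, y down, z forward; pixel columns grow to the right and rows downward; lengths in m; the calibration is good to about 2 mm. A picture is of the moment at which its call begins: read the wrist's pose just before it. camera_params takes no time and is no camera call.
A pose or a line that the arm cannot do raises Unreachable and nothing moves.
- finish_job(): hands the job in; it is judged then, once.
The state is a dict: "time_s": time; "joint_pos": joint angles; "qd": joint speeds; "joint_efforts": joint torques, N m; "position": TCP position; "tcp_rot": TCP orientation; "wrist_force": force on the tool from outside, world axes, zero at the start; "ft_torque": the same for the moment, N m; "finger_gap": finger opening in m; "gripper_force": force on a finger pad.
Only numpy, scipy, OpenCV 4.12 (cv2) and the standard library are available. Lean on these libraries where they do the work, as an engineer would, in place of code of your own. Each camera call takes 0.05 s, during which the arm holds its last target. There are 200 camera calls.

## Working session

There is one attempt and no reset: what is moved stays moved. The work goes in short steps, each a Python script; the robot and the scene stay as the last script left them, time stands still between calls to the robot, and variables do not carry over. Pictures are saved under pics/ and viewed, at most 12 in all, crops included, and the job is handed in when it is done.

```bash
ls; mkdir -p pics
python3 - <<'E'
from rig import *
import cv2,numpy as np
s=sense();print(s["time_s"],s["position"],s["tcp_rot"])
for n in("scene","top"):
    p,d=camera(n);cv2.imwrite(f"pics/{n}0.png",p[:,:,::-1]);np.savez(f"{n}0.npz",p=p,d=d);print(n,camera_params(n))
print(camera_params("wrist"))
E
```

```text
pics
0.0 [0.19270465 0.64634187 0.25526927] [[-9.58318661e-01  2.85701053e-01 -5.02805012e-04]
 [ 2.85701491e-01  9.58316844e-01 -1.86659812e-03]
 [-5.14425352e-05 -1.93244795e-03 -9.99998131e-01]]
scene {'K': array([[497.3495889 ,   0.        , 313.87843565],
       [  0.        , 497.3495889 , 239.27581973],
       [  0.        ,   0.        ,   1.        ]]), 'position': array([0.36078138, 0.40501826, 0.98931441]), 'rotation': array([[-0.96365686, -0.23904075,  0.11926855],
       [-0.26692157,  0.84338829, -0.46631434],
       [ 0.01087843, -0.48120236, -0.87654204]])}
top {'K': array([[497.08580585,   0.        , 315.68472805],
       [  0.        , 497.08580585, 244.47431673],
       [  0.        ,   0.        ,   1.        ]]), 'position': array([ 0.3400529 , -0.03576188,  1.22529885]), 'rotation': array([[-2.76858437e-04, -9.88264787e-01,  1.52750233e-01],
       [-9.99910878e-01,  2.31243671e-03,  1.31486936e-02],
       [-1.33476161e-02, -1.52732979e-01, -9.88177352e-01]])}
{'K': array([[383.46028288,   0.        , 320.61801405],
       [  0.        , 383.46028288, 240.58349002],
       [  0.        ,   0.        ,   1.        ]]), 'tool_from_camera': array([[-3.85456650e-05, -9.46601227e-01, -3.22406755e-01,
         8.25998908e-02],
       [ 9.99999991e-01,  4.08596984e-06, -1.31552606e-04,
        -9.86676824e-04],
       [ 1.25845202e-04, -3.22406757e-01,  9.46601219e-01,
        -1.17100674e-01],
       [ 0.00000000e+00,  0.00000000e+00,  0.00000000e+00,
         1.00000000e+00]])}
```

View pics/scene0.png

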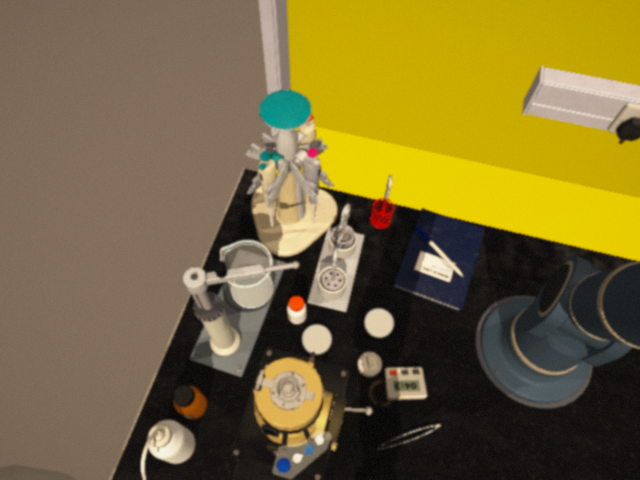

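View pics/top0.png

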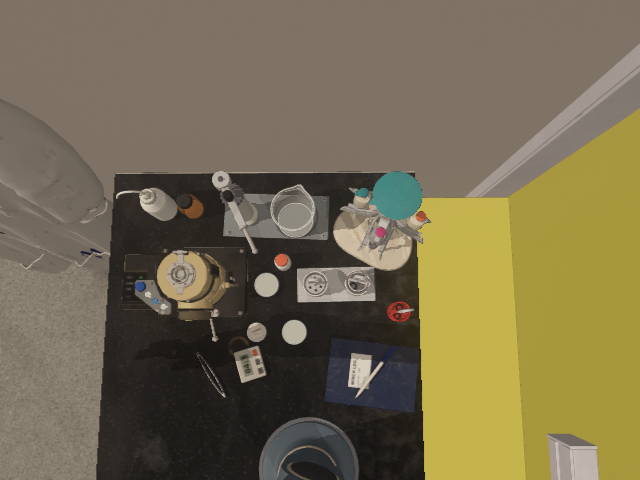

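Top picture: drip stand near (336,284), with the cups at (316,284) and (357,283). The red look-alike is at (399,311). The boom runs from (222,180) to (254,250), and the beaker is at (294,212). Next I'll enlarge the two cups to tell the basket from the carrier.

Run:
```python
import cv2,numpy as np
t=cv2.imread("pics/top0.png")[255:325,280:420];s=cv2.imread("pics/scene0.png")[170:315,300:410]
t=cv2.resize(t,None,fx=4,fy=4,interpolation=3)
t=cv2.copyMakeBorder(t,0,300,0,0,0);s=cv2.resize(s,(220,290),interpolation=3)
s=cv2.imread("pics/scene0.png")[195:310,300:410];s=cv2.resize(s,(550,575),interpolation=3)
o=np.zeros((600,800,3),np.uint8);o[:575,:440]=cv2.resize(s,(440,575))
o[:280,440:800]=t[:280,100:460];cv2.imwrite("pics/crop.png",o)
```

```text
(no output)
```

View pics/crop.png

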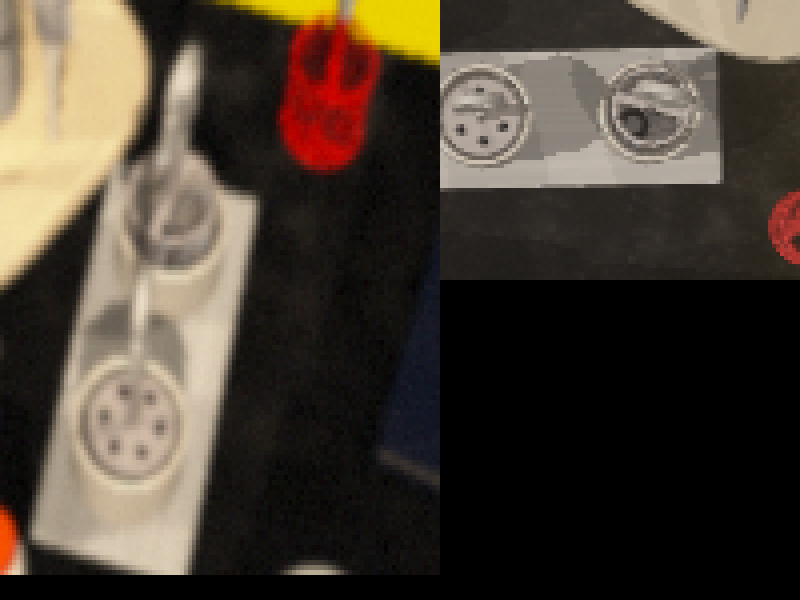

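There are three basket-like things in the top picture. The one at (316,284) has a flat plate with holes, so it is the carrier. The one at (399,311) is red, so it is the decoy. The one at (357,283) is open grey mesh in a cup, so it is the basket. Next I'll measure it, and then the boom.

```bash
cat > h.py <<'E'
import numpy as np,cv2
from rig import *
def cloud(n,p,d,T=None):
    c=camera_params(n);K=c["K"]
    if T is None: T=(c["rotation"],c["position"])
    v,u=np.mgrid[0:480,0:640];m=d>0
    P=np.stack([(u-K[0,2])/K[0,0]*d,(v-K[1,2])/K[1,1]*d,d],-1)@T[0].T+T[1]
    P[~m]=np.nan
    return P
def line(X):
    c=X.mean(0);w,v=np.linalg.eigh(np.cov((X-c).T));return c,v[:,-1],np.sqrt(w)
E
python3 - <<'E'
from h import *
for n in("top","scene"):
    z=np.load(n+"0.npz");P=cloud(n,z["p"],z["d"]);np.save(n+"P.npy",P)
    b=dict(top=(255,325,300,375+10),scene=(195,310,300,365))[n]
    Q=P[b[0]:b[1],b[2]:b[3]].reshape(-1,3);Q=Q[np.isfinite(Q[:,0])]
    for lo,hi in((.003,.009),(.044,.052),(.11,.19)):
        q=Q[(Q[:,2]>lo)&(Q[:,2]<hi)]
        print(n,lo,len(q),q.min(0).round(3),q.max(0).round(3),q.mean(0).round(3))
        if lo==.003:print(cv2.minAreaRect((q[:,:2]*1000).astype(np.float32)))
        if lo==.11:
            for g in(q[q[:,1]>q[:,1].mean()],q[q[:,1]<q[:,1].mean()]):print(' head',len(g),g.min(0).round(3),g.max(0).round(3),line(g[:,:2]))
    b=dict(top=(170,260,205,265),scene=(255,300,180,305))[n]
    Q=P[b[0]:b[1],b[2]:b[3]].reshape(-1,3);Q=Q[np.isfinite(Q[:,0])]
    q=Q[(Q[:,2]>.29)&(Q[:,2]<.33)];print("boom",len(q),q.min(0).round(3),q.max(0).round(3),line(q[:,:2]))
    i=(Q[:,2]>.29)
    h=np.round(Q[i],3); h=h[np.argsort(h[:,0])]; print(h[::max(1,len(h)//25)].tolist())
E
```

```text
top 0.003 1588 [ 0.334 -0.188  0.003] [0.503 0.019 0.009] [ 0.424 -0.079  0.006]
((417.9439392089844, -84.24070739746094), (207.0752716064453, 168.9805908203125), 89.88465881347656)
top 0.044 389 [ 0.401 -0.146  0.044] [0.461 0.012 0.052] [ 0.429 -0.044  0.049]
top 0.11 149 [ 0.424 -0.16   0.116] [ 0.478 -0.005  0.187] [ 0.433 -0.078  0.16 ]
 head 63 [ 0.424 -0.031  0.118] [ 0.431 -0.005  0.18 ] (array([ 0.42706093, -0.01846998]), array([-0.08922136,  0.99601182]), array([0.00198857, 0.00775581]))
 head 86 [ 0.427 -0.16   0.116] [ 0.478 -0.103  0.187] (array([ 0.43694888, -0.1218058 ]), array([-0.66003852,  0.75123175]), array([0.00677602, 0.0199978 ]))
boom 691 [0.465 0.085 0.298] [0.621 0.171 0.329] (array([0.5584181 , 0.13279011]), array([-0.90209677, -0.4315338 ]), array([0.00645055, 0.05021567]))
[[0.465, 0.089, 0.313], [0.476, 0.095, 0.315], [0.488, 0.102, 0.314], [0.501, 0.103, 0.312], [0.512, 0.119, 0.317], [0.518, 0.108, 0.316], [0.525, 0.12, 0.317], [0.532, 0.113, 0.312], [0.538, 0.123, 0.319], [0.546, 0.125, 0.319], [0.552, 0.127, 0.318], [0.559, 0.139, 0.32], [0.562, 0.13
[... 1013 characters left out ...]
76 0.33 ] (array([0.56005741, 0.14117749]), array([-0.89155515, -0.45291215]), array([0.00646294, 0.04705676]))
[[0.464, 0.094, 0.312], [0.478, 0.095, 0.313], [0.493, 0.108, 0.31], [0.509, 0.116, 0.314], [0.516, 0.121, 0.319], [0.523, 0.12, 0.32], [0.53, 0.124, 0.318], [0.536, 0.122, 0.32], [0.543, 0.136, 0.304], [0.55, 0.133, 0.318], [0.557, 0.145, 0.316], [0.561, 0.145, 0.347], [0.564, 0.15, 0.326], [0.567, 0.149, 0.35], [0.572, 0.15, 0.309], [0.577, 0.154, 0.306], [0.584, 0.143, 0.318], [0.588, 0.16, 0.321], [0.591, 0.162, 0.324], [0.595, 0.173, 0.304], [0.598, 0.148, 0.323], [0.601, 0.159, 0.324], [0.604, 0.143, 0.322], [0.608, 0.148, 0.323], [0.612, 0.148, 0.324], [0.617, 0.165, 0.322]]
```

```bash
cat >> h.py <<'E'
def R(psi,):
    c,s=np.cos(psi),np.sin(psi);return np.array([[c,s,0],[s,-c,0],[0,0,-1.]])
def wrist(name):
    s=sense();p,d=camera("wrist");M=np.array(camera_params("wrist")["tool_from_camera"]);r=np.array(s["tcp_rot"])
    T=(r@M[:3,:3],r@M[:3,3]+s["position"]);P=cloud("wrist",p,d,T)
    cv2.imwrite(f"pics/{name}.png",p[:,:,::-1]);np.savez(name+".npz",P=P,p=p,d=d,R=T[0],t=T[1]);return p,P
E
python3 - <<'E'
from h import *
P=np.load("topP.npy")
print("flower",np.nanmax(P[170:270,330:430].reshape(-1,3),0),"pump",np.nanmax(P[250:320,150:225,2]), "beaker z", np.nanmax(P[185:238,270:318,2]))
s=sense();p=s["position"]
move_l([p[0],p[1],.50],feed=.3)
movep([.47,.10,.46],R(np.radians(200)));wrist("w1");print(sense()["time_s"])
movep([.43,-.125,.33],R(np.pi));wrist("w2");print(sense()["time_s"],sense()["joint_pos"])
a=np.vstack([cv2.imread("pics/w1.png"),cv2.imread("pics/w2.png")]);cv2.imwrite("pics/w12.png",cv2.resize(a,(400,600),interpolation=cv2.INTER_AREA))
E
```

```text
flower [ 0.72281017 -0.0547522   0.35697743] pump 0.23753625592050842 beaker z 0.13800230788417123
3.3083
4.3833 [-5.12981425e-01 -2.78916910e-03  7.10462550e-01  1.96891821e+00
  1.69269526e-03  1.17302308e+00  1.77124513e+00]
```

View pics/w12.png

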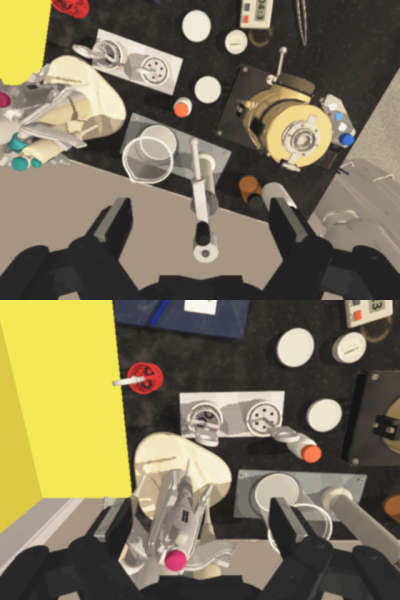

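Run:
```python
from h import *
z=np.load("w2.npz");P=z["P"]
def pts(P,b,lo,hi):
    q=P[b[0]:b[1],b[2]:b[3]].reshape(-1,3);q=q[np.isfinite(q[:,0])];return q[(q[:,2]>lo)&(q[:,2]<hi)]
# cup rims, heads
for nm,b in(("bask",(140,250,290,365)),("carr",(140,260,385,500))):
    q=pts(P,b,.09,.2);c,v,s=line(q[:,:2]);print(nm,len(q),q.min(0).round(4),q.max(0).round(4),c.round(4),v.round(3),s.round(4))
    for lo in np.arange(.11,.185,.01):
        g=q[(q[:,2]>lo)&(q[:,2]<lo+.01)]
        if len(g)>8:print('  ',lo.round(3),len(g),g.mean(0).round(4),g.min(0).round(3),g.max(0).round(3),line(g[:,:2])[1].round(3))
    q=pts(P,(130,250,280,380) if nm=="bask" else (130,250,380,450),.045,.051);(x,y),r=cv2.minEnclosingCircle((q[:,:2]*1000).astype(np.float32));print(' rim',x,y,r)
q=pts(P,(130,230,270,470),.003,.009);q=q[(abs(q[:,0]-.43)<.06)&(q[:,1]<.06)];print(cv2.minAreaRect((q[:,:2]*1000).astype(np.float32)))
# obstacles near the basket
for f in("topP","sceneP"):
    q=np.load(f+".npy").reshape(-1,3);q=q[np.isfinite(q[:,0])&(q[:,2]>.1)&(q[:,0]<.52)&(q[:,0]>.3)&(q[:,1]<-.1)&(q[:,1]>-.35)]
    q=q[~((abs(q[:,0]-.43)<.012)&(q[:,1]>-.145))];print(f,len(q),q[np.argsort(q[:,0])][::max(1,len(q)//14)].round(3).tolist())
z=np.load("w1.npz");P=z["P"]
q=pts(P,(200,430,285,350),.28,.36)
print(len(q),q.min(0),q.max(0))
c0=np.array([.603,.155]);r=np.linalg.norm(q[:,:2]-c0,axis=1)
for a in np.arange(0,.17,.01):
    g=q[(r>a)&(r<a+.01)]
    if len(g)>3:print(a.round(2),len(g),g.mean(0).round(4),g[:,2].max().round(4))
```

```text
bask 894 [ 0.4261 -0.1322  0.0902] [ 0.4388 -0.1025  0.1761] [ 0.4307 -0.1174] [0.235 0.972] [0.0017 0.0081]
   0.11 28 [ 0.4286 -0.1169  0.1175] [ 0.428 -0.121  0.114] [ 0.431 -0.113  0.12 ] [0.19  0.982]
   0.12 97 [ 0.4295 -0.1174  0.1247] [ 0.426 -0.132  0.12 ] [ 0.434 -0.103  0.13 ] [0.219 0.976]
   0.13 102 [ 0.4295 -0.1173  0.1348] [ 0.426 -0.132  0.13 ] [ 0.433 -0.103  0.14 ] [0.226 0.974]
   0.14 144 [ 0.4298 -0.1176  0.146 ] [ 0.426 -0.132  0.14 ] [ 0.435 -0.102  0.15 ] [0.227 0.974]
   0.15 163 [ 0.4313 -0.117   0.153 ] [ 0.427 -0.131  0.15 ] [ 0.435 -0.103  0.16 ] [0.245 0.97 ]
   0.16 123 [ 0.4311 -0.1185  0.1664] [ 0.426 -0.131  0.16 ] [ 0.439 -0.103  0.17 ] [0.235 0.972]
   0.17 215 [ 0.432  -0.1172  0.1727] [ 0.427 -0.128  0.17 ] [ 0.437 -0.107  0.176] [0.238 0.971]
 rim 431.33734130859375 -117.7329330444336 30.41643524169922
carr 1047 [ 0.4229 -0.033   0.0904] [ 0.4315 -0.003   0.1759] [ 0.4264 -0.0197] [-0.114  0.993] [0.0017 0.0084]
   0.11 35 [ 0.4241 -0.0186  0.117 ] [ 0.423 -0.022  0.111] [ 0.426 -0.011  0.12 ] [-0.079  0.997]
   0.12 118 [ 0.4254 -0.0205  0.124
[... 1413 characters left out ...]
0.517, -0.141, 0.28], [0.52, -0.217, 0.205]]
4143 [0.4644221  0.08553796 0.29624475] [0.6219553  0.17237204 0.35035941]
0.0 376 [0.6026 0.1548 0.3231] 0.326
0.01 869 [0.6021 0.1568 0.3182] 0.3238
0.03 204 [0.5699 0.1399 0.3467] 0.3504
0.04 757 [0.5628 0.1362 0.3339] 0.3502
0.05 205 [0.5533 0.1316 0.3171] 0.3189
0.06 205 [0.5443 0.127  0.317 ] 0.3193
0.07 206 [0.5353 0.1228 0.3171] 0.3191
0.08 221 [0.5265 0.1185 0.3171] 0.3191
0.09 333 [0.5162 0.1135 0.3152] 0.3196
0.1 135 [0.5088 0.1099 0.3125] 0.3168
0.11 132 [0.4994 0.1053 0.3126] 0.3153
0.12 137 [0.4902 0.101  0.3126] 0.3147
0.13 136 [0.4813 0.0965 0.3126] 0.3147
0.14 163 [0.4718 0.0921 0.3133] 0.3162
0.15 64 [0.4665 0.0893 0.3121] 0.3151
```

Wrist pictures: in w1 the boom runs from (205,255) to (195,140), so the column is at about (0.603, 0.155). In w2 the basket head is at (205,430) and the carrier at (263,418). The measured heights (eye plate top 0.175, boom pin top 0.314, knob top 0.350) all match the given sizes, so I'll grasp.

Run:
```python
from h import *
for f in("topP","sceneP"):
    q=np.load(f+".npy").reshape(-1,3);q=q[np.isfinite(q[:,0])&(q[:,2]>.17)&(q[:,0]<.53)&(q[:,0]>.45)&(q[:,1]<-.05)&(q[:,1]>-.2)]
    for y in(-.08,-.12,-.16,-.2):
        g=q[(q[:,1]>y)&(q[:,1]<y+.04)]
        if len(g):print(f,y,np.sort(g[:,0])[:4].round(3),g[:,2].max().round(3))
r=R(np.radians(166.7));c=np.array([.4315,-.1175])+.004*np.array([-.973,.23])
move_l([*c,.30],r,feed=.15)
print(move_l([*c,.141],feed=.12,until_force=8))
s=sense();print(s["position"],s["wrist_force"])
command_gripper(.02,40)
s=sense();print(s["finger_gap"],s["gripper_force"],s["time_s"])
move_l([*c,.300],feed=.12)
s=sense();print(s["finger_gap"],s["gripper_force"],s["time_s"],s["wrist_force"],s["position"])
p,P=wrist("w3")
```

```text
topP -0.12 [0.488 0.489 0.49  0.49 ] 0.194
topP -0.16 [0.468 0.469 0.47  0.47 ] 0.353
topP -0.2 [0.475 0.481 0.482 0.483] 0.354
sceneP -0.12 [0.487 0.488 0.488 0.488] 0.212
sceneP -0.16 [0.467 0.468 0.469 0.469] 0.352
sceneP -0.2 [0.496 0.498 0.498 0.52 ] 0.354
False
[ 0.4280863  -0.11670252  0.14155534] [-0.05275837  0.00122667  0.14051552]
0.029329750302351694 39.51211631298065 6.7917
0.029034395308552403 39.498045444488525 8.2667 [ 0.15373123  0.15422592 -0.79909965] [ 0.42717145 -0.11652546  0.29933827]
```

View pics/w3.png

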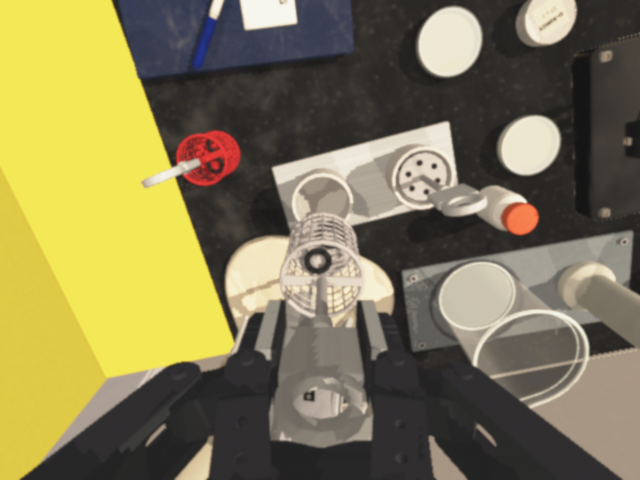

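The basket is held and out of its cup, which is empty at (322,195). The eye shows at about (325,400), and the carrier still stands at (425,178). Next I'll find where the eye sits in the tool frame, then move to just outside the pin end.

Run:
```python
from h import *
z=np.load("w3.npz");s=sense();r=np.array(s["tcp_rot"]);P=(z["P"]-s["position"])@r
q=P[300:448,268:374].reshape(-1,3);q=q[np.isfinite(q[:,0])];q=q[(abs(q[:,0])<.02)&(abs(q[:,1])<.02)]
print(len(q),q.min(0).round(4),q.max(0).round(4))
for lo in np.arange(-.045,.03,.005):
    g=q[(q[:,2]>lo)&(q[:,2]<lo+.005)]
    if len(g)>5:print(lo.round(3),len(g),np.median(g,0).round(4),g.min(0).round(4),g.max(0).round(4))
# pin line fit
z=np.load("w1.npz");W=z["P"][200:430,285:350].reshape(-1,3);W=W[np.isfinite(W[:,0])]
rr=np.linalg.norm(W[:,:2]-[.603,.155],axis=1)
g=W[(rr>.055)&(rr<.15)&(W[:,2]>.30)];c,v,_=line(g[:,:2]);print("boom",c,v,np.degrees(np.arctan2(v[1],v[0])))
g=W[(rr>.105)&(rr<.145)&(W[:,2]>.30)];c,v,_=line(g[:,:2]);print("pin",c,v,np.degrees(np.arctan2(v[1],v[0])),np.sort(g[:,2])[-30],len(g))
g=W[(rr>.02)&(rr<.06)&(W[:,2]>.345)];print("knob",g.mean(0),cv2.minEnclosingCircle((g[:,:2]*1000).astype(np.float32)))
```

```text
12358 [-0.02   -0.02   -0.0564] [0.0181 0.0199 0.0754]
-0.045 14 [ 0.0154 -0.0011 -0.0446] [ 0.0097 -0.0139 -0.0449] [ 0.0167  0.0118 -0.0411]
-0.04 8 [ 0.0081 -0.001  -0.0379] [ 0.0046 -0.0149 -0.0395] [ 0.0122  0.0126 -0.0354]
-0.035 1235 [-0.0038 -0.0012 -0.0319] [-0.0088 -0.0105 -0.0345] [-0.0005  0.0136 -0.03  ]
-0.03 1061 [-0.0025 -0.0015 -0.0281] [-0.0124 -0.0165 -0.03  ] [-0.0005  0.0144 -0.025 ]
-0.025 570 [-0.0024  0.0057 -0.0227] [-0.0084 -0.0174 -0.025 ] [ 0.0046  0.0153 -0.02  ]
-0.02 664 [-0.0022 -0.0093 -0.0173] [-0.0078 -0.0177 -0.02  ] [ 0.0076  0.0155 -0.015 ]
-0.015 1646 [-0.0023 -0.0002 -0.0122] [-0.012  -0.0181 -0.015 ] [ 0.0113  0.016  -0.01  ]
-0.01 1421 [-0.0021 -0.0009 -0.008 ] [-0.0083 -0.0187 -0.01  ] [ 0.0115  0.0167 -0.005 ]
-0.005 987 [-0.0018 -0.0012 -0.0026] [-0.0034 -0.0194 -0.005 ] [ 0.0115  0.0172 -0.    ]
-0.0 934 [-0.0018 -0.0013  0.0024] [-0.003  -0.0199  0.    ] [0.0115 0.0179 0.005 ]
0.005 870 [-0.0018 -0.0005  0.0074] [-0.0033 -0.0199  0.005 ] [0.0112 0.0186 0.01  ]
0.01 777 [-0.0018 -0.0005  0.0125] [-0.0032 -0.02    0.01  ] [0.0113 0.0192 0.015 ]
0.015 741 [-0.0017 -0.0005  0.0175] [-0.003 -0.02   0.015] [0.0112 0.0199 0.02  ]
0.02 397 [-0.0015 -0.0005  0.0216] [-0.0036 -0.0197  0.02  ] [0.0109 0.0199 0.025 ]
0.025 103 [-0.0009 -0.0009  0.027 ] [-0.0041 -0.0158  0.0251] [0.0007 0.0136 0.03  ]
boom [0.51453196 0.11272859] [-0.89985282 -0.43619365] -154.13872810961385
pin [0.49011866 0.10089263] [-0.90052258 -0.43480926] -154.22684268122788 0.31412585386902 534
knob [0.56714093 0.13800978 0.34781405] ((568.2181396484375, 138.5542755126953), 8.761226654052734)
```

```bash
cat >> h.py <<'E'
U=np.array([np.cos(np.radians(-154.2)),np.sin(np.radians(-154.2)),0]);PIN=np.array([.49012,.10089,.310])
COL=PIN-.125*U
PSI=np.radians(205.8);EYE=np.array([-.005,-.001,-.0195])
def tcp_for_eye(p): return np.asarray(p)-R(PSI)@EYE
E
python3 - <<'E'
from h import *
COLm=np.array([.603,.155]);print(COL, np.linalg.norm(PIN[:2]-COLm))
U_=U; pre=np.array([*COLm,0])+0.175*U_; # project onto pin line
pre=PIN+U_*np.dot(pre-PIN,U_); pre[2]=.3105
t=tcp_for_eye(pre);print(pre,t)
s=sense();move_l([s["position"][0],s["position"][1],.335],feed=.15)
move_l([t[0],t[1],.335],R(PSI),feed=.12)
move_l(t,feed=.1);sleep(.4)
s=sense();print(s["position"]-t,s["time_s"],s["wrist_force"])
wrist("w4")
E
```

```text
[0.60265985 0.15529389 0.31      ] 0.1251790178104941
[0.44526462 0.07920606 0.3105    ] [0.4403278  0.07793023 0.291     ]
[1.15810520e-04 7.52543484e-06 2.63172465e-04] 11.4667 [-0.07634689  0.21655771 -1.45199025]
```

View pics/w4.png

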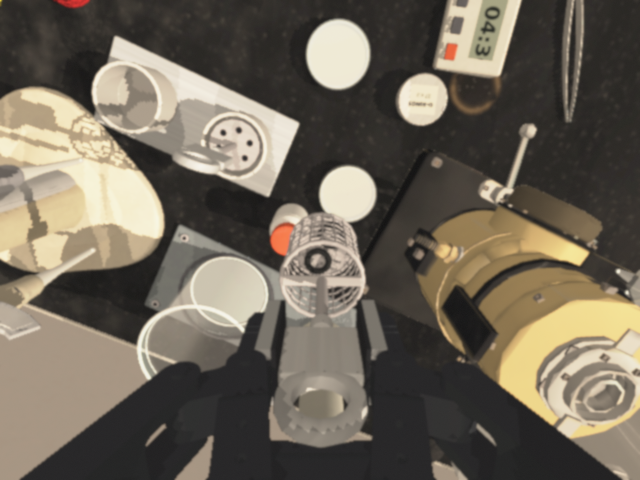

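The basket is still held at the pre-insert pose, with the eye at about (320,403). The cups, bottle and beaker are undisturbed. Before pushing on, I'll check the depth seen through the eye against the pin.

Run:
```python
from h import *
z=np.load("w4.npz");P=z["P"]
def fr(Q):
    d=Q-PIN; L=np.array([-U[1],U[0],0]); return np.stack([d@U,d@L,Q[...,2]-.31],-1)
F=fr(P)
for v in range(388,420,4):print(v,[tuple((F[v,u]*1000).round(0)) for u in range(296,350,8)])
# eye ring edges from plate face
p,d=camera("scene");Q=fr(cloud("scene",p,d))
np.savez("s4.npz",p=p,d=d)
q=Q[np.isfinite(Q[...,0])&(Q[...,0]>-.02)&(Q[...,0]<.032)&(abs(Q[...,1])<.02)&(abs(Q[...,2])<.02)]
print("pin scene",len(q),np.median(q,0),q.max(0))
q=Q[np.isfinite(Q[...,0])&(Q[...,0]>.04)&(Q[...,0]<.06)&(abs(Q[...,1])<.03)&(abs(Q[...,2])<.03)]
print("ring scene",len(q),np.median(q,0) if len(q) else 0,q.min(0) if len(q) else 0,q.max(0) if len(q) else 0)
pp=p[200:340,180:360];cv2.imwrite("pics/s4.png",cv2.resize(pp[:,:,::-1],None,fx=4,fy=4,interpolation=3))
```

```text
388 [(np.float64(52.0), np.float64(8.0), np.float64(-4.0)), (np.float64(50.0), np.float64(6.0), np.float64(-7.0)), (np.float64(48.0), np.float64(3.0), np.float64(-10.0)), (np.float64(48.0), np.float64(0.0), np.float64(-10.0)), (np.float64(48.0), np.float64(-2.0), np.float64(-9.0)), (np.float64(51.0), np.float64(-5.0), np.float64(-6.0)), (np.float64(51.0), np.float64(-8.0), np.float64(-5.0))]
392 [(np.float64(50.0), np.float64(8.0), np.float64(-5.0)), (np.float64(48.0), np.float64(6.0), np.float64(-7.0)), (np.float64(-108.0), np.float64(8.0), np.float64(-191.0)), (np.float64(-107.0), np.float64(1.0), np.float64(-190.0)), (np.float64(-108.0), np.float64(-7.0), np.float64(-191.0)), (np.float64(49.0), np.float64(-5.0), np.float64(-7.0)), (np.float64(50.0), np.float64(-8.0), np.float64(-5.0))]
396 [(np.float64(49.0), np.float64(8.0), np.float64(-4.0)), (np.float64(-113.0), np.float64(16.0), np.float64(-191.0)), (np.float64(-108.0), np.float64(8.0), np.float64(-186.0)), (np.float64(-107.0), np.float64(1.0), np.float64(-185.0)), (np.float64(-108.0), np.float64(-7.0), np.float64(-185.0)), (n
[... 1718 characters left out ...]
(-13.0), np.float64(-171.0)), (np.float64(54.0), np.float64(-7.0), np.float64(8.0))]
416 [(np.float64(54.0), np.float64(7.0), np.float64(9.0)), (np.float64(53.0), np.float64(5.0), np.float64(8.0)), (np.float64(-108.0), np.float64(7.0), np.float64(-162.0)), (np.float64(-107.0), np.float64(1.0), np.float64(-160.0)), (np.float64(-108.0), np.float64(-6.0), np.float64(-162.0)), (np.float64(53.0), np.float64(-4.0), np.float64(8.0)), (np.float64(54.0), np.float64(-7.0), np.float64(9.0))]
pin scene 171 [ 0.00405155 -0.00432053  0.00300748] [0.02696339 0.00192574 0.00694433]
ring scene 84 [ 0.04502596 -0.02695749  0.01489267] [ 0.04058777 -0.02991247 -0.02579302] [ 0.05390184 -0.01482501  0.02919195]
```

View pics/s4.png

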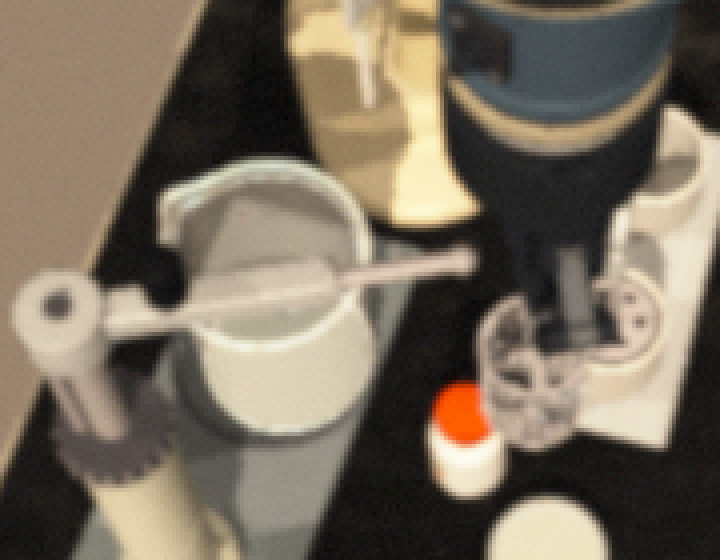

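The scene view shows the boom pin's ball end at (465,262), pointing at the held head plate, and nothing has been disturbed. The wrist view puts the eye within about 1 mm of the pin axis, so I'll insert with a force guard.

Run:
```python
from h import *
s=sense();t=s["position"]+np.array([0,0,.001])-U*.050
print(move_l(t,feed=.04,until_force=3))
s=sense();print((s["position"]-t).round(4),s["wrist_force"],s["time_s"])
wrist("w5")
p=camera("scene")[0];cv2.imwrite("pics/s5.png",np.hstack([cv2.resize(p[200:340,180:330][:,:,::-1],(428,400),interpolation=3),cv2.resize(cv2.imread("pics/w5.png")[240:480,210:430],(366,400))]))
```

```text
False
[-0.0002 -0.0001  0.    ] [-7.63864585e-05  5.05408062e-01 -5.38107359e-01] 12.9667
```

View pics/s5.png

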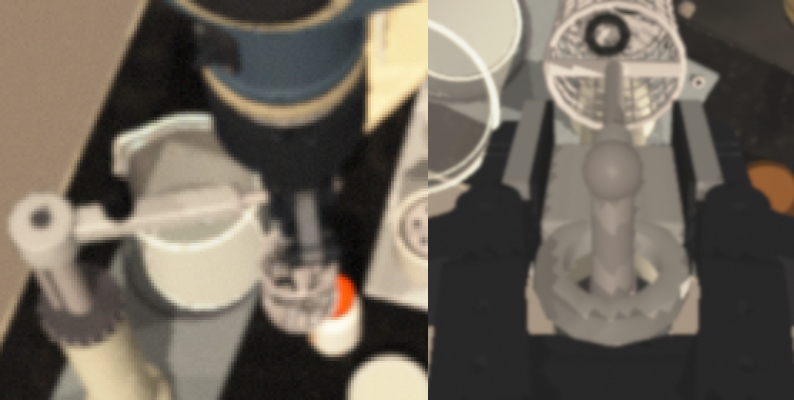

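The right half shows the pin, with its ball end at (612,165), passing through the eye. So I'll lower the basket onto the pin, release it, and move above the knob.

Run:
```python
from h import *
s=sense();t=s["position"]-np.array([0,0,.010])
print(move_l(t,feed=.03,until_force=1.2))
s=sense();print((s["position"]-t).round(4),s["wrist_force"])
command_gripper(.05);sleep(.2)
s=sense();print(s["finger_gap"],s["wrist_force"])
move_l([*s["position"][:2],.41],feed=.1)
k=COL+.040*U
move_l([k[0],k[1],.41],feed=.12)
move_l([k[0],k[1],.40],feed=.12)
wrist("w6");print(sense()["time_s"])
p=camera("scene")[0];cv2.imwrite("pics/s6.png",np.hstack([cv2.resize(p[200:340,180:330][:,:,::-1],(428,400),interpolation=3),cv2.resize(cv2.imread("pics/w6.png")[160:480,170:470],(366,400))]))
```

```text
True
[-0.0003 -0.0002  0.0023] [-0.73117918 -0.36978992  2.27329136]
0.04995611860088542 [0.45958431 0.18966395 0.7414861 ]
16.5083
```

View pics/s6.png

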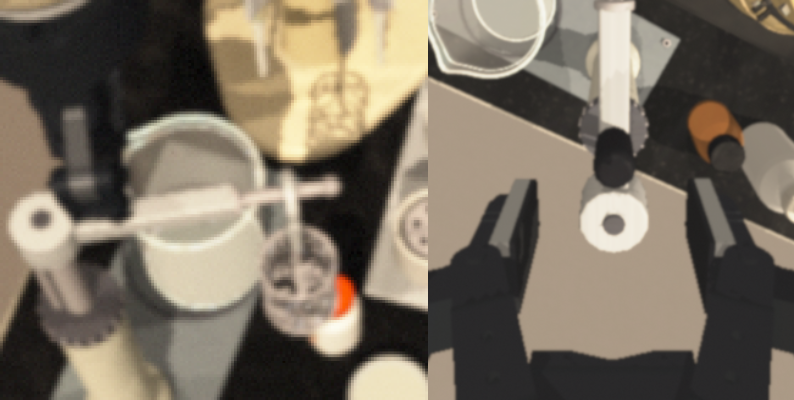

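The basket hangs freely from the pin at (290,200) in the left half, upright. The gripper is open above the knob, which is at (613,155) in the right half. Next I'll estimate the stop direction and check that the arm can reach the swing and the push.

Run:
```python
from h import *
P=np.load("topP.npy");Q=P[188:245,218:335].reshape(-1,3);Q=Q[np.isfinite(Q[:,0])]
q=Q[(Q[:,2]>.122)&(Q[:,2]<.145)];q=q[(q[:,1]<.1)];(x,y),r=cv2.minEnclosingCircle((q[:,:2]*1000).astype(np.float32));print("beaker rim",x,y,r,np.degrees(np.arctan2(y/1000-COL[1],x/1000-COL[0])),np.hypot(y/1000-COL[1],x/1000-COL[0]))
for f in("w1","w2"):
    Q=np.load(f+".npz")["P"].reshape(-1,3);Q=Q[np.isfinite(Q[:,0])]
    q=Q[(Q[:,2]>.122)&(Q[:,2]<.145)&(abs(Q[:,0]-.6)<.08)&(abs(Q[:,1]-.03)<.08)];print(f,len(q),q.min(0),q.max(0))
    q=Q[(Q[:,2]>.003)&(Q[:,2]<.009)&(abs(Q[:,0]-.6)<.1)&(Q[:,1]<.2)&(Q[:,1]>-.1)];print(len(q),cv2.minAreaRect((q[:,:2]*1000).astype(np.float32)))
print(sense()["joint_pos"].round(2))
for a in np.radians([-154.2,-120,-90]):
    k=COL+.04*np.array([np.cos(a),np.sin(a),0])
    for z in(.35,.26):
        for o in(0,np.pi):
            j=inverse_kinematics([k[0],k[1],z],R(a+o));print(np.degrees(a),z,o,None if j is None else np.round(j,2))
```

```text
beaker rim 592.3157958984375 30.6815242767334 52.09288787841797 -94.74523340019525 0.12504095501008913
w1 1449 [ 0.54025302 -0.01821964  0.12202399] [0.64729681 0.08186691 0.13546601]
5195 ((581.4551391601562, 50.296775817871094), (156.6636962890625, 299.4790344238281), 0.21415849030017853)
w2 998 [ 0.53998434 -0.01854721  0.12204532] [0.63776523 0.08234032 0.13449355]
6426 ((581.6267700195312, 50.592628479003906), (161.2707061767578, 299.0608825683594), 0.4765935242176056)
[-0.73  0.24  0.53  1.58 -0.12  1.36  1.83]
-154.2 0.35 0 [-0.72  0.26  0.52  1.66 -0.14  1.26  1.85]
-154.2 0.35 3.141592653589793 [-1.12  0.4   1.12  1.67 -0.37  1.3  -1.06]
-154.2 0.26 0 [-0.7   0.34  0.5   1.78 -0.18  1.07  1.89]
-154.2 0.26 3.141592653589793 [-1.1   0.51  1.12  1.8  -0.5   1.16 -0.94]
-119.99999999999999 0.35 0 [-0.62  0.28  0.44  1.63 -0.12  1.26  2.46]
-119.99999999999999 0.35 3.141592653589793 [-0.99  0.37  0.97  1.64 -0.32  1.29 -0.48]
-119.99999999999999 0.26 0 [-0.6   0.35  0.43  1.75 -0.16  1.08  2.5 ]
-119.99999999999999 0.26 3.141592653589793 [-0.96  0.46  0.95  1.77 -0.41  1.13 -0.4 ]
-90.0 0.35 0 [ 0.32  0.41 -0.81  1.53  0.3   1.33  2.63]
-90.0 0.35 3.141592653589793 [-0.89  0.39  0.88  1.6  -0.31  1.3   0.03]
-90.0 0.26 0 [ 0.19  0.43 -0.62  1.66  0.27  1.14  2.65]
-90.0 0.26 3.141592653589793 [-0.86  0.46  0.85  1.72 -0.38  1.13  0.1 ]
```

Run:
```python
from h import *
def k(a,z): return [COL[0]+.04*np.cos(a),COL[1]+.04*np.sin(a),z]
a0=np.radians(-154.2)
movep(k(a0,.45),R(a0+np.pi))
move_l(k(a0,.38),feed=.15)
print(move_l(k(a0,.350),feed=.05,until_force=3))
command_gripper(.01,30)
s=sense();print(s["finger_gap"],s["gripper_force"],s["wrist_force"],s["time_s"])
A=np.radians(np.linspace(-154.2,-99,6))
for a in A[1:]:
    h=move_l(k(a,.350),R(a+np.pi),feed=.013,until_force=15)
    s=sense();print(np.degrees(a).round(1),h,s["wrist_force"].round(2),s["time_s"])
    if h:break
print(sense()["joint_pos"].round(2))
```

```text
False
0.01632612455482605 29.292013712693006 [-1.10719487  0.67023898  2.59107322] 20.825
-143.2 False [-1.23  1.14  3.51] 21.5667
-132.1 False [0.22 0.2  3.72] 22.3083
-121.1 False [ 1.1  -0.87  3.39] 23.05
-110.0 False [ 2.77 -1.84  5.14] 23.7917
-99.0 False [ 3.47 -2.46  3.82] 24.5333
[-0.87  0.36  0.83  1.61 -0.27  1.29 -0.15]
```

Run:
```python
from h import *
def k(a,z): return [COL[0]+.04*np.cos(a),COL[1]+.04*np.sin(a),z]
s=sense();f0=s["wrist_force"][0]
for d in np.arange(-97.5,-84,1.5):
    a=np.radians(d);move_l(k(a,.350),R(a+np.pi),feed=.008)
    s=sense();print(d,s["wrist_force"].round(2),s["ft_torque"].round(2),s["position"].round(4),s["time_s"])
    if f0-s["wrist_force"][0]>7: break
sleep(.3)
p,d=camera("top");P=cloud("top",p,d);np.savez("t7.npz",p=p,P=P)
cv2.imwrite("pics/t7.png",np.hstack([cv2.resize(p[160:280,200:350][:,:,::-1],(500,400),interpolation=3)]))
```

```text
-97.5 [ 3.3  -2.58  4.87] [-0.55 -0.87 -0.21] [0.5976 0.1154 0.3502] 24.8167
-96.0 [ 4.77 -2.73  5.02] [-0.59 -1.04 -0.17] [0.5988 0.1153 0.3502] 25.1
-94.5 [ 4.86 -2.86  6.13] [-0.56 -1.08 -0.22] [0.5999 0.1151 0.3502] 25.3833
-93.0 [ 4.74 -2.74  4.45] [-0.61 -1.04 -0.29] [0.6008 0.115  0.3502] 25.6667
-91.5 [ 5.13 -2.71  4.68] [-0.68 -1.22 -0.19] [0.6021 0.115  0.3502] 25.95
-90.0 [ 3.33 -3.43  5.62] [-0.62 -0.9  -0.37] [0.6027 0.115  0.3501] 26.2333
-88.5 [ 1.41 -4.1   5.61] [-0.61 -0.51 -0.33] [0.6032 0.1151 0.3498] 26.5167
-87.0 [-0.15 -2.74  4.7 ] [-0.52 -0.05 -0.28] [0.6037 0.1153 0.3496] 26.8
-85.5 [-2.04 -3.34  4.9 ] [-0.56  0.37 -0.32] [0.6042 0.1155 0.3493] 27.0833
```

View pics/t7.png

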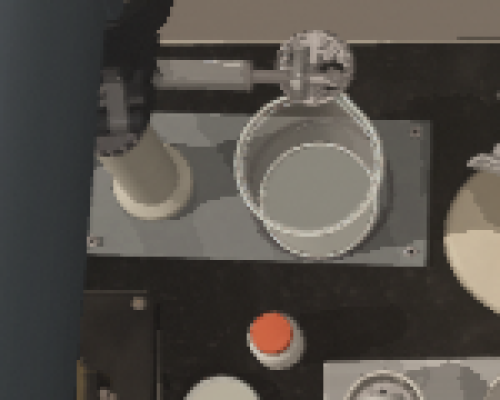

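The top picture shows the basket hanging from the boom at (315,68). The boom runs parallel to the base plate's long edge, and the sideways force has been rising since about −91°, so it should be at its stop. I'll check this numerically before pushing down.

Run:
```python
from h import *
P=np.load("t7.npz")["P"][160:210,245:310].reshape(-1,3);P=P[np.isfinite(P[:,0])]
g=P[(P[:,2]>.30)&(P[:,2]<.325)&(P[:,1]<.10)];c,v,_=line(g[:,:2]);print("boom",len(g),c,np.degrees(np.arctan2(v[1],v[0])),g.min(0),g.max(0))
g=P[(P[:,2]>.15)&(P[:,2]<.24)];print("basket",len(g),g.min(0),g.max(0))
# stand plate edges: dark/grey limits
Q=np.load("topP.npy");p=np.load("top0.npz")["p"].astype(int)
E=[]
for u in range(232,262): pass
v=np.nonzero
for u in range(305,327,2):
    col=p[180:250,u].sum(1);w=np.nonzero((col>260)&(abs(Q[180:250,u,2]-.006)<.004))[0]
    if len(w):E.append((u,*Q[180+w[0],u,:2].round(4),*Q[180+w[-1],u,:2].round(4)))
for u in range(232,262,3):
    col=p[215:250,u].sum(1);w=np.nonzero((col>260)&(abs(Q[215:250,u,2]-.006)<.004))[0]
    if len(w):E.append((u,0,0,*Q[215+w[-1],u,:2].round(4)))
E=np.array(E);m=np.polyfit(E[:,4],E[:,3],1);print("edge angle",np.degrees(np.arctan2(-1,-m[0])),E[:,3].round(3))
```

```text
boom 385 [0.60063607 0.05512015] 89.49602574649523 [0.58974489 0.00228977 0.30061852] [0.61844912 0.09928729 0.3215743 ]
basket 272 [0.59985378 0.00166282 0.15014274] [0.67145068 0.13570435 0.23365777]
edge angle -92.84126794681409 [0.545 0.545 0.544 0.545 0.545 0.545 0.545 0.542 0.542 0.542 0.542 0.552
 0.55  0.55  0.55  0.551 0.573 0.55  0.55  0.55  0.55 ]
```

Run:
```python
from h import *
def k(a,z): return np.array([COL[0]+.04*np.cos(a),COL[1]+.04*np.sin(a),z])
a=np.radians(-88.3);command_gripper(.01,60)
move_l(k(a,.350),R(a+np.pi),feed=.01);sleep(1.2)
s=sense();print(s["wrist_force"].round(2),s["position"],s["time_s"]);z0=s["position"][2]
print(move_l(k(a,.275),feed=.035,until_force=25));s=sense();print(s["wrist_force"].round(2),s["position"][2]-z0)
print(move_l(k(a,.254),feed=.03,until_force=22));sleep(.3)
s=sense();print(s["wrist_force"].round(2),s["position"][2]-z0,s["time_s"])
p,d=camera("top");P=cloud("top",p,d);np.savez("t8.npz",p=p,P=P)
P=P[160:240,245:310].reshape(-1,3);P=P[np.isfinite(P[:,0])]
g=P[(P[:,2]>.20)&(P[:,2]<.235)&(P[:,1]<.10)];c,v,_=line(g[:,:2]);print("boom",len(g),np.degrees(np.arctan2(v[1],v[0])),g.mean(0))
```

```text
[-2.71  0.48 -6.76] [0.60353086 0.11564584 0.34949838] 29.1917
False
[-7.66 -0.63  5.17] -0.07279600413038062
True
[-3.02  0.28  8.35] -0.08878032270859848 32.3917
boom 323 87.69174654343635 [0.59962666 0.05402011 0.22469954]
```

Run:
```python
from h import *
s=sense();p0=np.array(s["position"])
print(move_l(p0-[0,0,.006],feed=.02,until_force=20));s=sense();print(s["wrist_force"].round(2),s["position"]-p0,s["finger_gap"])
move_l(s["position"]+[0,0,.0005],feed=.01)
command_gripper(.05);sleep(.3)
s=sense();print(s["wrist_force"].round(2))
move_l(s["position"]+[0,0,.13],feed=.12);sleep(1.0)
s=sense();movep([.45,.28,.42],R(np.pi));sleep(1)
def rep(n):
    p,d=camera("top");P=cloud("top",p,d);np.savez(n+".npz",p=p,P=P)
    Q=P[150:240,200:310].reshape(-1,3);Q=Q[np.isfinite(Q[:,0])]
    g=Q[(Q[:,2]>.20)&(Q[:,2]<.235)&(Q[:,1]<.10)];c,v,_=line(g[:,:2]);print("boom",len(g),np.degrees(np.arctan2(v[1],v[0])),g.mean(0),g.min(0))
    g=Q[(Q[:,2]>.245)];print("knob",len(g),g.mean(0),g.max(0))
    return p
a=rep("t9");sleep(.5);b=camera("scene")[0];print(sense()["time_s"])
cv2.imwrite("pics/t9.png",np.hstack([cv2.resize(a[160:300,210:390][:,:,::-1],(400,400),interpolation=3),cv2.resize(b[200:340,180:330][:,:,::-1],(400,400),interpolation=3)]))
```

```text
True
[-3.73  0.61  7.87] [ 2.15103579e-04 -1.27988926e-05  5.09998223e-06] 0.01522976133382002
[ 0.45  0.85 -0.28]
boom 324 88.12356070324778 [0.59984187 0.05441178 0.2248798 ] [0.5857582  0.00175092 0.20250426]
knob 71 [0.60187171 0.11516738 0.25718501] [0.61149776 0.1234025  0.2620994 ]
38.775
```

View pics/t9.png

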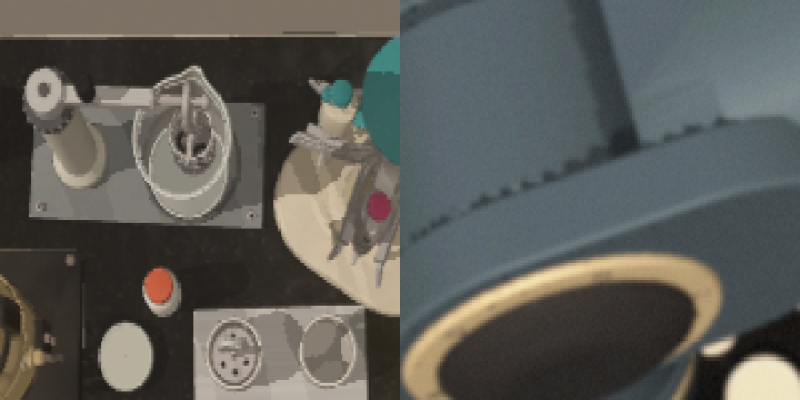

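The top picture shows the basket hanging inside the beaker at (190,140), the basket's cup empty at (328,350), and the carrier still in its cup at (235,350). The bottle, dish and beaker haven't moved. I'll check that the boom is fully down by comparing before and after heights.

Run:
```python
from h import *
T0=np.load("topP.npy");T7=np.load("t7.npz")["P"];T9=np.load("t9.npz")["P"]
def rad(P,zlo,zhi,lo,hi):
    Q=P[140:260,200:330].reshape(-1,3);Q=Q[np.isfinite(Q[:,0])];r=np.linalg.norm(Q[:,:2]-COL[:2],axis=1)
    g=Q[(r>lo)&(r<hi)&(Q[:,2]>zlo)&(Q[:,2]<zhi)]
    return len(g),np.percentile(g[:,2],[50,75,90]).round(4)
for nm,a,b in(("cap",0,.015),("knob",.032,.048),("boom",.055,.085)):
    o=.028 if nm=="knob" else 0
    print(nm,rad(T0,.31+o,.355,a,b),rad(T9,.215+o,.27,a,b),rad(T7,.31+o,.355,a,b) if nm=="boom" else "")
def ang(P,zlo,zhi):
    Q=P[140:260,200:330].reshape(-1,3);Q=Q[np.isfinite(Q[:,0])&(Q[:,2]>zlo)&(Q[:,2]<zhi)];r=np.linalg.norm(Q[:,:2]-COL[:2],axis=1)
    g=Q[(r>.06)&(r<.085)&(abs(Q[:,0]-.602)<.02)].mean(0)-COL;return np.degrees(np.arctan2(g[1],g[0]))
print(ang(T7,.315,.325),ang(T9,.225,.235),ang(np.load("t8.npz")["P"],.225,.235))
```

```text
cap (208, array([0.3234, 0.3244, 0.3256])) (189, array([0.2329, 0.2344, 0.2353])) 
knob (72, array([0.3486, 0.3496, 0.3505])) (73, array([0.2585, 0.2601, 0.2606])) 
boom (119, array([0.3179, 0.319 , 0.3199])) (111, array([0.2277, 0.2291, 0.2302])) (119, array([0.316 , 0.3172, 0.3184]))
-90.79837465343883 -90.72614893380009 -90.68885339669117
```

The boom dropped 90 mm, which is fully down, and its angle (−90.7°) is unchanged from when it was held against the stop.

```bash
python3 -c "
from rig import *
print(sense()['time_s'],finish_job())"
```

```text
the job is handed in; nothing more can be done
38.775 None
```

I handed the job in at 38.8 s: the basket hangs inside the beaker with the boom at its stop and fully down, and the carrier is still in its cup with the beaker, bottle and dish undisturbed.

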